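Snap the cover onto the microscope sample chamber

ROBOT

A 6-joint arm with a two-finger parallel gripper is mounted at the origin on the work surface. World frame = base frame: x ahead of the robot, y to its left, z up, the work surface at z = 0. Lengths are in m, angles in rad, forces in N, time in s.
With the tool pointing down it reaches from about 0.325 to 0.85 m from the base axis. Payload 4.4 kg.
Tool frame: the origin (TCP) lies at the very end of the fingers, on their centre line; the grasp point (between the pads) lies 19 mm behind it (manip.tcp_to_grasp is the distance from the TCP to the grasp point, in m); z points along the fingers, x is the direction in which the jaws open and shut, and the axes are right-handed (so a half turn about z gives the same grasp; the last joint's range is limited). The gripper opens to 94 mm and grips with 3 to 60 N. Pads are 16 mm wide; open, the fingers measure 119 mm over their backs; the gripper's body (75 mm by 177 mm) begins 78 mm behind the grasp point.
Start: joints at [1.058, 0.207, 1.542, -0, 1.393, -0.15], TCP at [0.204, 0.538, 0.205] pointing down, gripper open.
Joint ranges: [-2.73, 2.73], [-0.86, 2.22], [0.23, 2.46], [-1.11, 4.25], [0.08, 2.63], [-2.82, 2.82]. Speed limits (rad/s): [2.79, 2.79, 3.14, 3.14, 3.14, 3.14].

INTERFACE

Orientations are given as a 3x3 rotation matrix whose columns are the frame's x, y, z axes.
In Python, from station import status, imaging, order, manip gives the robot as it stands.
- The arm moves only by the shell command python3 -m creep 'ROWS' [FORCE]. ROWS is JSON, a list of rows, each a list of 5 numbers: the shift along the tool's x, y, z in units of 30 mm (1.0 is 30 mm), then the turn about the tool's z in units of 6 degrees (1.0 is 6 degrees), then the finger opening in mm, from 0 to 94. In form: [[x, y, z, spin, fingers], ...]. A call has 1 to 20 rows; each row is the pose to reach, as a shift and turn from the pose commanded when the call began, along the tool's axes at that moment; what a row does not reach only later rows make up. A row lasts 1/12 s, in which the tool goes at most 41.7 mm and 7.16 degrees, less where a joint would pass 70% of its speed; a pose out of reach is approached as far as the arm can. A call with a gripper value outside its range is refused whole. The fingers move at their own pace and stop on an object; FORCE is the grip in N (left out, the last holds). Time passes only in rows, so rows that repeat a pose let the fingers close. It gives the time, the measured TCP pose, the force and the opening at its end, in the units of the state.
- status.get_obs(): the state, without advancing time (a new reading comes with each control period).
- imaging.grab_frame(name): name is "side" or "top"; returns the picture (480x640x3 uint8, blue, green, red); there is no depth.
- imaging.camera_info(name): a dict with "mtx" (3x3 intrinsics, pixels), "k1" (the pictures are not rectified: a ray, as slopes to the right and down, at radius r is drawn at 1 + k1 r^2 times it, then the intrinsics apply), "R" (3x3) and "t" (3): a world point X has camera coordinates R X + t. Camera axes: x right, y down, z forward; pixel columns grow to the right and rows downward; lengths in m; the calibration is good to about 2 mm. A picture is of the moment at which its call begins. camera_info takes no time and is no camera call.
- order.hand_in(): hands the job in, once; it reports no verdict.
The state is a dict: "clock": time; "joint_pos": joint angles; "dq": joint speeds; "joint_efforts": joint torques, N m; "position": TCP position; "ee_rot": TCP orientation; "force": force on the tool from outside, world axes, zero at the start; "wrist_torque": the same for the moment, N m; "width": finger opening in m.
Only numpy, scipy, OpenCV 4.12 (cv2) and the standard library are available. Lean on these libraries where they do the work, as an engineer would, in place of code of your own. Each camera call takes 0.05 s, during which the arm holds its last target.

TASK

Pull the sample carriage out of the imaging module by its tab until it is fully out against its end stop, then pick up the black cover by its knob, set it into the round chamber on the carriage and press it down until it snaps fully home. Finish while still pressing: do not let up or lift off at the end, but keep pushing the snapped cover firmly down (about 10 N). Leave the bottle, the carton and the small dish alone.

Things in the scene. Friction and masses are not known exactly. Their poses are not given: they have to be found in the camera images.
- carriage (a joint): How far the carriage has been pulled out of the module, in m: 0 = pushed in, 0.120 = against the end stop. It runs level along the module, towards -y of tab_top (roughly world -y). About 3 N of friction holds it where it is left.
- tab_top (a point): Centre of the upper edge of the upright aluminium pull tab on the carriage's outer end, 85 mm above the bench. The tab is 40 mm wide (its x), 12 mm thick (its y, the sliding direction), and stands 53 mm above the carriage's plate (plate top 32 mm above the bench). Its -y axis is the pulling direction. The chamber's axis lies 90 mm from the tab, towards +y.
- module: The fixed imaging module: black base 130 x 400 mm, and on it a white tunnel housing 140 mm wide (x), 190 mm long (y), 105 mm tall. Origin on the bench, under the middle of the tunnel's mouth; the carriage comes out towards its -y. The tab is 60 mm + joint outside the mouth; the chamber's axis is 30 mm inside it at joint 0 and 90 mm outside at 0.120.
- seat: The chamber on the carriage: a steel ring, 57 mm outer and 46 mm bore diameter, 18 mm deep, where the cover goes. Origin on its axis at the level of its flat rim, 50 mm above the bench; z up, axes as tab_top. The ring is sprung: it gives about 1 mm per 3.5 N pushed down, 3.5 mm at most (13 N), then it is rigid.
- ball_level (a point): Point on the chamber's axis 11 mm above the rim, level with four steel spring balls (7 mm across, tips 30.3 mm from the axis) that point inward from four posts standing diagonally around the chamber, 38 to 50 mm from the axis, tops 13 mm above the rim. The balls give way outward and snap over the cover's ridge.
- cover: The loose black cover, 80 g, round about z, upright on the bench. Origin: centre of its underside. From below: a spigot 41 mm across, 14 mm high, its foot chamfered to 32 mm (2.5 mm play all round in the chamber's bore); a flange from 14 to 28 mm height, top 60 mm across, with a bevelled ridge 66 mm across at 20 mm height; a round knob 22 mm across, 24 mm high.
- knob_top (a point): Centre of the knob's top, 52 mm above the cover's underside. Pressed in, the cover's bevel meets the balls about 10 mm above home; the push rises to some 7 to 15 N, drops suddenly 7 to 4 mm above home as the ridge passes the balls, then the flange lands on the chamber's rim: home, with the cover's origin 14 mm below the rim and knob_top 38 mm above it.
- bottle: A plain white plastic bottle, 60 mm across, 150 mm tall; origin at the centre of its underside. Leave alone.
- carton: A cardboard carton, 60 x 90 x 70 mm (x, y, z); origin at the centre of its underside. Leave alone.
- dish: A shallow white ceramic dish, 90 mm across, 18 mm high; origin at the centre of its underside. Leave alone.

How it is judged:
By the outcome, as a careful person would: the job done as asked, in the order asked, and still so for the second after the job is handed in, while the arm keeps its last pose, push and grip.
It also fails if it takes over 64 s, if anything falls off the work surface, if the arm or the gripper's body presses on something with over 40 N, if the wrist force passes 120 N, or if a joint passes its speed limit or range.

## Working session

There is one attempt and no reset: what is moved stays moved. The work goes in short steps, Python scripts to look and compute and a shell command to move; the robot and the scene stay as the last step left them, time stands still between calls to the robot, and variables do not carry over. Pictures are saved under pics/ and viewed, and the job is handed in when it is done.

```bash
mkdir -p pics; ls
python3 - <<'E'
from station import status, imaging, order, manip
import cv2,numpy as np
np.set_printoptions(precision=4,suppress=True)
o=status.get_obs();print({k:np.round(v,4) for k,v in o.items()})
for n in("side","top"):
    cv2.imwrite(f"pics/{n}0.png",imaging.grab_frame(n)); print(imaging.camera_info(n))
E
```

```text
pics
{'clock': np.float64(0.0), 'joint_pos': array([ 1.0575,  0.2074,  1.5429, -0.    ,  1.3935, -0.1505]), 'dq': array([-0.0002,  0.0002, -0.0008, -0.0009, -0.0005, -0.0008]), 'joint_efforts': array([  0.0013, -37.0894, -28.1409,   0.0699,   0.0363,  -0.0001]), 'position': array([0.2037, 0.5369, 0.2043]), 'ee_rot': array([[ 0.3549,  0.9349, -0.0011],
       [ 0.9349, -0.3549, -0.002 ],
       [-0.0022, -0.0003, -1.    ]]), 'force': array([ 0.7067, -0.5647, -0.1659]), 'wrist_torque': array([0.018 , 0.0388, 0.0368]), 'width': np.float64(0.0941)}
{'mtx': array([[446.1027,   0.    , 324.1126],
       [  0.    , 446.1027, 236.6987],
       [  0.    ,   0.    ,   1.    ]]), 'k1': -0.03300330421445457, 'R': array([[ 0.9846, -0.1737, -0.0195],
       [-0.1225, -0.6058, -0.7861],
       [ 0.1247,  0.7764, -0.6178]]), 't': array([-0.531 ,  0.1015,  0.932 ])}
{'mtx': array([[436.9209,   0.    , 329.1973],
       [  0.    , 436.9209, 243.3846],
       [  0.    ,   0.    ,   1.    ]]), 'k1': -0.10729618781401881, 'R': array([[ 0.0112, -0.9999,  0.0001],
       [-0.9994, -0.0112, -0.0324],
       [ 0.0324,  0.0002, -0.9995]]), 't': array([-0.029 ,  0.5245,  1.0202])}
```

View pics/side0.png

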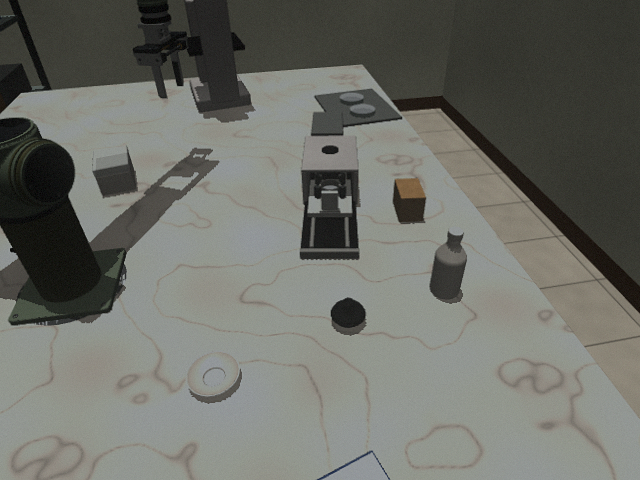

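View pics/top0.png

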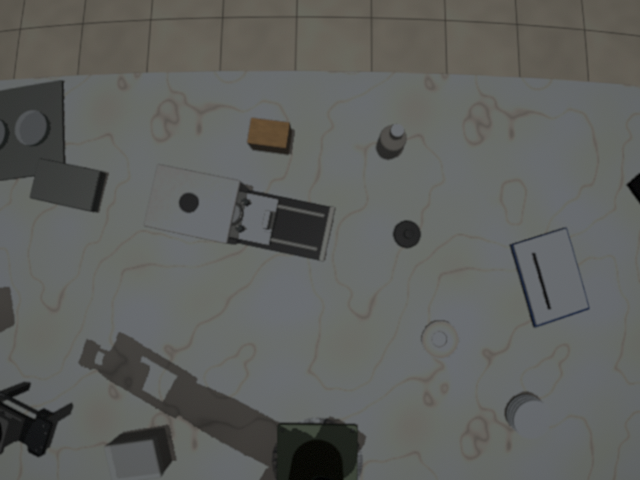

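The side view shows the module's mouth near (330,185), the cover at (348,313), the bottle at (449,270) and the carton at (409,200). In the top view the tab is near (268,220) and the cover at (407,234). I'll zoom in.

Run:
```python
import cv2,numpy as np
t=cv2.imread("pics/top0.png");s=cv2.imread("pics/side0.png")
g=lambda i:np.clip((i/255.)**.6*255*1.1,0,255).astype('uint8')
cv2.imwrite("pics/topc.png",cv2.resize(g(t[150:280,130:350]),None,fx=3.6,fy=3.6,interpolation=cv2.INTER_CUBIC))
cv2.imwrite("pics/sidec.png",cv2.resize(g(s[125:345,280:480]),None,fx=2.7,fy=2.7,interpolation=cv2.INTER_CUBIC))
```

```text
(no output)
```

View pics/topc.png

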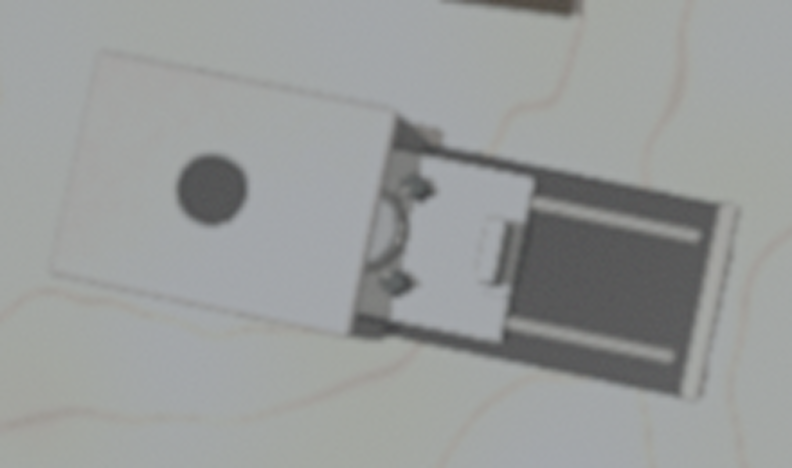

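View pics/sidec.png

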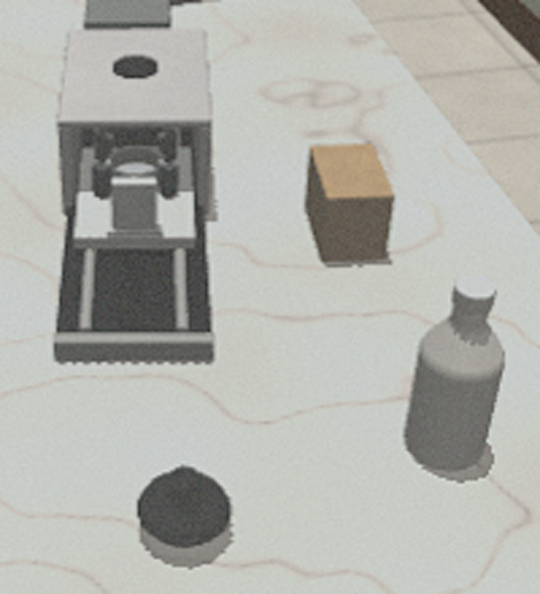

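```bash
cat > h.py <<'E'
import numpy as np,cv2
from station import imaging
np.set_printoptions(precision=4,suppress=True)
def ray(n,uv):
    c=imaging.camera_info(n);d=(np.linalg.inv(c["mtx"])@[uv[0],uv[1],1])[:2]
    u=d.copy()
    for _ in range(30): u=d/(1+c["k1"]*(u@u))
    R=np.array(c["R"]);return -R.T@c["t"],R.T@np.r_[u,1]
def plane(n,uv,z):
    o,d=ray(n,uv);return o+d*(z-o[2])/d[2]
def tri(ut,us):
    a,d=ray("top",ut);b,e=ray("side",us)
    s=np.linalg.lstsq(np.c_[d,-e],b-a,rcond=None)[0];p,q=a+d*s[0],b+e*s[1]
    return (p+q)/2,np.linalg.norm(p-q)
def proj(n,X):
    c=imaging.camera_info(n);x=np.array(c["R"])@X+c["t"];u=x[:2]/x[2];u=u*(1+c["k1"]*(u@u));return (np.array(c["mtx"])@np.r_[u,1])[:2]
def blob(n,f,x0,x1,y0,y1,th):
    g=cv2.cvtColor(f,cv2.COLOR_BGR2GRAY);m=np.zeros_like(g);m[y0:y1,x0:x1]=(g[y0:y1,x0:x1]<th)*255
    k=max(cv2.findContours(m,0,1)[0],key=cv2.contourArea);return k
E
python3 - <<'E'
from h import *
t=cv2.imread("pics/top0.png");s=cv2.imread("pics/side0.png")
T=[(101,50),(396,113),(350,335),(50,272)]
P=[plane("top",(x/3.6+130,y/3.6+150),.105) for x,y in T];print(np.array(P))
P=np.array(P);e=(P[1]-P[0]+P[2]-P[3])/2;print(np.linalg.norm(e),np.linalg.norm(P[1]-P[2]),"pull",e/np.linalg.norm(e));m=(P[1]+P[2])/2;print("mouth",m)
d=e/np.linalg.norm(e);print("tab est",m+.06*d)
# tab upper edge in top crop: corners
Q=[(483,218),(515,222),(500,286),(476,283)]
Q=[(497,219),(511,222),(497,287),(482,284)]
print("tab top",np.array([plane("top",(x/3.6+130,y/3.6+150),.085) for x,y in [(517,222),(482,219),(476,283),(500,286)]]))
for nm,f,b in(("top",t,(380,435,210,260)),("side",s,(325,375,290,340))):
    for th in (35,45,55):
        k=blob(nm,f,*b,th);c,r=cv2.minEnclosingCircle(k);print(nm,th,c,r,cv2.boundingRect(k),plane(nm,c,.022))
cv2.imwrite("pics/cov.png",np.hstack([cv2.resize(np.clip(i.astype(float)*3,0,255).astype('uint8'),(400,400),interpolation=cv2.INTER_CUBIC) for i in(t[210:260,380:430],s[290:340,325:375])]))
z=np.clip((t[195:245,250:290]/255.)**.6*300,0,255).astype('uint8');y=np.clip((s[165:225,300:360]/255.)**.6*300,0,255).astype('uint8')
cv2.imwrite("pics/tab.png",np.hstack([cv2.resize(z,(400,500)),cv2.resize(y,(400,500))]))
E
```

```text
[[0.6918 0.354  0.105 ]
 [0.6534 0.1708 0.105 ]
 [0.5199 0.1957 0.105 ]
 [0.556  0.3814 0.105 ]]
0.1881027692844035 0.13572868551155526 pull [-0.1982 -0.9802  0.    ]
mouth [0.5866 0.1833 0.105 ]
tab est [0.5747 0.1245 0.105 ]
tab top [[0.5904 0.0994 0.085 ]
 [0.5921 0.1208 0.085 ]
 [0.553  0.1237 0.085 ]
 [0.5513 0.1091 0.085 ]]
top 35 (407.0, 234.0) 5.099119663238525 (402, 229, 7, 11) [ 0.5483 -0.2044  0.022 ]
top 45 (406.3653869628906, 233.76922607421875) 12.98656177520752 (394, 221, 26, 26) [ 0.5488 -0.2029  0.022 ]
top 55 (406.3571472167969, 233.88095092773438) 13.386260032653809 (393, 221, 27, 27) [ 0.5486 -0.2029  0.022 ]
side 35 (347.5, 314.0) 16.77060890197754 (331, 299, 34, 29) [ 0.547  -0.2079  0.022 ]
side 45 (347.5, 314.0) 16.978025436401367 (331, 298, 34, 30) [ 0.547  -0.2079  0.022 ]
side 55 (347.6363525390625, 314.0) 17.110591888427734 (331, 298, 34, 30) [ 0.5473 -0.208   0.022 ]
```

View pics/cov.png

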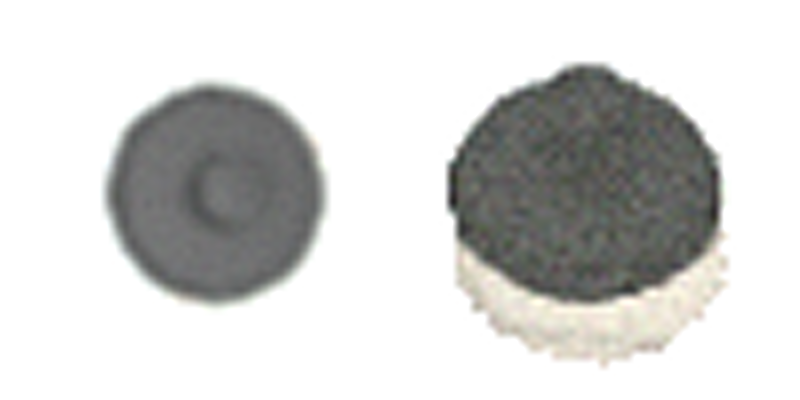

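View pics/tab.png

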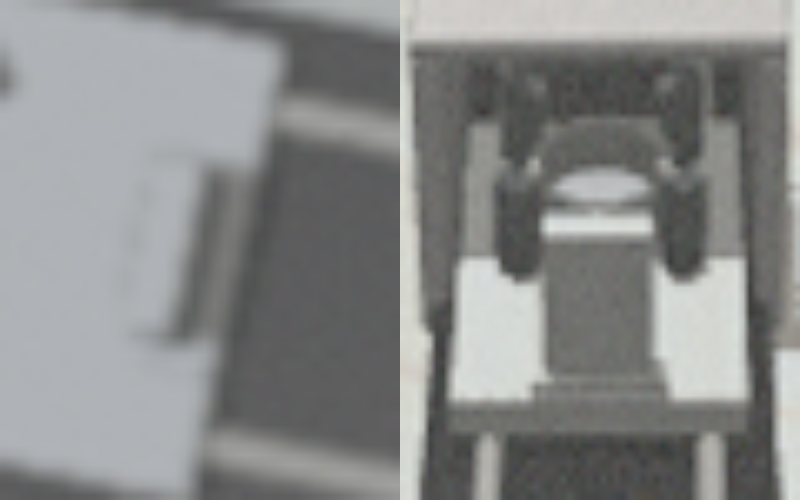

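Run:
```python
from h import *
f=lambda p:(p[0]/10+250-.5,p[1]/10+195-.5)
for p in [(150,158),(212,165),(185,335),(125,330),(168,247)]: print(plane("top",f(p),.085))
g=lambda p:((p[0]-400)/6.667+299.5,p[1]/8.333+164.5)
for p in [(540,208),(655,208),(655,238),(542,238),(598,223)]: print("s",plane("side",g(p),.085))
print(tri(f((168,247)),g((598,223))))
print("knob",plane("top",(408.5,233.6),.052))
print("cover tri",tri((406.4,233.8),(347.5,314)))
# whole side silhouette: apex of knob at px (347.6,298)
for c in ([.5485,-.203],[.548,-.2055],[.547,-.208]):
  print(c,proj("side",np.r_[c,.052]),proj("top",np.r_[c,.052]),[proj("side",np.r_[c[0]+.033*np.cos(a),c[1]+.033*np.sin(a),.02]).round(1) for a in np.arange(4)*np.pi/2],[proj("top",np.r_[c[0]+.033*np.cos(a),c[1]+.033*np.sin(a),.02]).round(1) for a in np.arange(4)*np.pi/2])
```

```text
[0.5933 0.1195 0.085 ]
[0.5918 0.1058 0.085 ]
[0.5545 0.1111 0.085 ]
[0.5554 0.1243 0.085 ]
[0.5737 0.1151 0.085 ]
s [0.555  0.1283 0.085 ]
s [0.5947 0.12   0.085 ]
s [0.5916 0.1047 0.085 ]
s [0.5531 0.1127 0.085 ]
s [0.5736 0.1164 0.085 ]
(array([0.5735, 0.115 , 0.0859]), np.float64(0.0003071497653230845))
knob [ 0.5476 -0.2024  0.052 ]
cover tri (array([ 0.5485, -0.2037,  0.0172]), np.float64(0.000978975555976864))
[0.5485, -0.203] [347.9201 300.7058] [408.7454 233.1883] [array([364.9, 310.1]), array([344., 300.]), array([330.3, 315.2]), array([351.6, 326.1])] [array([406.3, 219.9]), array([392.2, 233.8]), array([406.2, 248.1]), array([420.3, 234.1])]
[0.548, -0.2055] [347.9466 301.7315] [409.8402 233.4221] [array([365. , 311.1]), array([344., 301.]), array([330.3, 316.3]), array([351.6, 327.2])] [array([407.4, 220.1]), array([393.3, 234. ]), array([407.3, 248.3]), array([421.3, 234.3])]
[0.547, -0.208] [347.703  302.8013] [410.9337 233.8762] [array([364.8, 312.2]), array([343.8, 302. ]), array([330. , 317.3]), array([351.4, 328.4])] [array([408.4, 220.5]), array([394.3, 234.4]), array([408.3, 248.7]), array([422.4, 234.8])]
```

The tab's centre is about (0.5736, 0.1155), found from both views. The pull direction is about (-0.196, -0.981) and the cover sits near (0.548, -0.2035). Next I go above the tab, with the jaws along its thickness.

```bash
python3 -m creep '[[-8.75,16.5,0,-1.58,40],[-8.75,16.5,0,-1.58,40],[-8.75,16.5,0,-1.58,40],[-8.75,16.5,0,-1.58,40],[-8.75,16.5,0,-1.58,40],[-8.75,16.5,0,-1.58,40],[-8.75,16.5,0,-1.58,40],[-8.75,16.5,0,-1.58,40],[-8.75,16.5,0,-1.58,40],[-8.75,16.5,0,-1.58,40],[-8.75,16.5,0,-1.58,40],[-8.75,16.5,0,-1.58,40],[-8.75,16.5,0,-1.58,40],[-8.75,16.5,0,-1.58,40],[-8.75,16.5,0,-1.58,40],[-8.75,16.5,0,-1.58,40],[-8.75,16.5,0,-1.58,40]]' 30
cat > st.py <<'E'
from h import *
from station import status
import sys
o=status.get_obs()
for k in("clock","position","ee_rot","force","wrist_torque","width","joint_pos"):print(k,np.round(o[k],4).tolist())
if len(sys.argv)>3:
    d=np.array([float(v) for v in sys.argv[1:4]])-o["position"];print("rows xyz",np.array(o["ee_rot"]).T@d/.03)
E
python3 st.py .5736 .1155 .055
python3 - <<'E'
from h import *
for n in("top","side"): cv2.imwrite(f"pics/{n}1.png",np.clip((imaging.grab_frame(n)/255.)**.6*290,0,255).astype('uint8'))
E
```

```text
clock: 1.52
position: [0.5727, 0.1172, 0.2048]
ee_rot: [[0.196, 0.981, -0.002], [0.981, -0.196, 0.001], [0.0, -0.002, -1.0]]
force: [-0.2, 0.4, 0.5]
width: 0.0397
clock 1.5167
position [0.5727, 0.1172, 0.2048]
ee_rot [[0.1958, 0.9806, -0.0019], [0.9806, -0.1958, 0.0006], [0.0002, -0.0019, -1.0]]
force [-0.1857, 0.4309, 0.4726]
wrist_torque [0.0248, -0.0342, 0.0385]
width 0.0397
joint_pos [0.0534, 0.2283, 1.5167, 0.0007, 1.3984, -1.3205]
rows xyz [-0.0489  0.0513  4.9931]
```

View pics/side1.png

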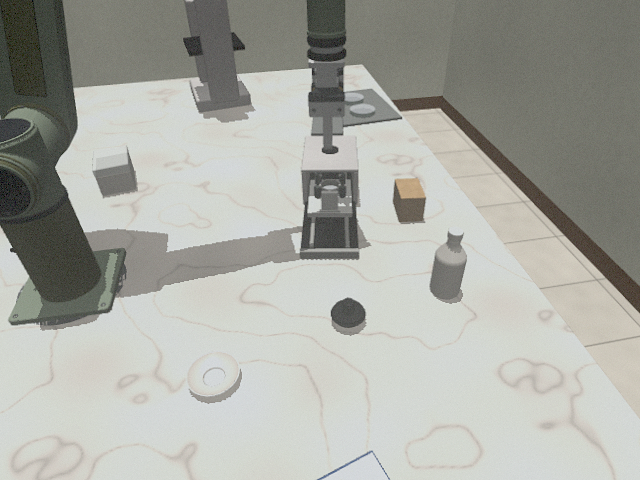

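The tool is over the tab (side view, fingertips near (327,148)). I lower it and close gently.

```bash
python3 -m creep '[[-0.05,0.05,1,0,40],[-0.05,0.05,2,0,40],[-0.05,0.05,3,0,40],[-0.05,0.05,3.6,0,40],[-0.05,0.05,4.2,0,40],[-0.05,0.05,4.6,0,40],[-0.05,0.05,5,0,40],[-0.05,0.05,5,0,40],[-0.05,0.05,5,0,40]]' 30
python3 - <<'E'
from h import *
fs=[np.clip((imaging.grab_frame(n)/255.)**.6*290,0,255).astype('uint8') for n in("top","side")]
cv2.imwrite("pics/p2.png",np.hstack([cv2.resize(fs[0][150:270,210:310],(400,480)),cv2.resize(fs[1][110:230,280:380],(400,480))]))
E
```

```text
clock: 2.37
position: [0.5745, 0.1152, 0.0554]
ee_rot: [[0.195, 0.981, -0.001], [0.981, -0.195, 0.0], [-0.0, -0.001, -1.0]]
force: [0.1, 0.0, -0.1]
width: 0.0397
```

View pics/p2.png

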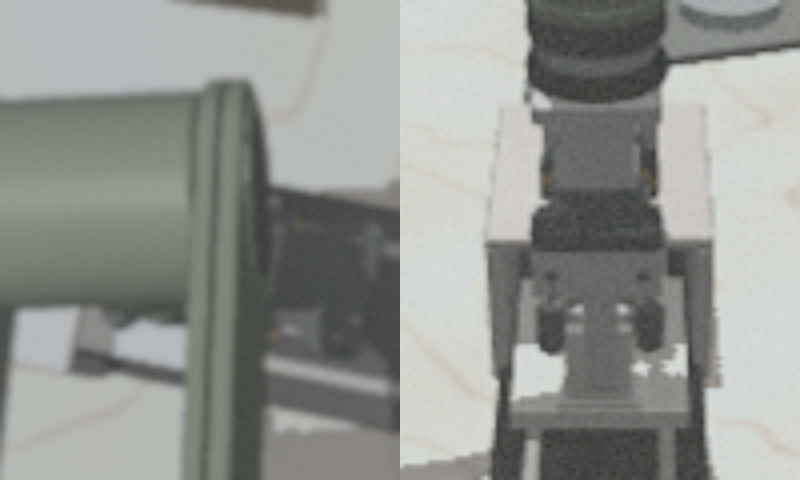

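The fingers straddle the tab in the side crop and touch nothing (forces near 0). Closing.

```bash
python3 -m creep '[[0,0,0,0,20],[0,0,0,0,5],[0,0,0,0,5],[0,0,0,0,5],[0,0,0,0,5],[0,0,0,0,5]]' 30
```

```text
clock: 2.97
position: [0.5753, 0.1152, 0.0559]
ee_rot: [[0.196, 0.981, 0.001], [0.981, -0.196, 0.001], [0.001, 0.001, -1.0]]
force: [-0.9, 2.0, 1.0]
width: 0.0119
```

Gripped, 11.9 mm wide. I pull 110 mm at a moderate speed first.

```bash
python3 -m creep '[[-0.3,0,0,0,5],[-0.7,0,0,0,5],[-1.1,0,0,0,5],[-1.5,0,0,0,5],[-1.9,0,0,0,5],[-2.3,0,0,0,5],[-2.7,0,0,0,5],[-3.1,0,0,0,5],[-3.4,0,0,0,5],[-3.6,0,0,0,5],[-3.7,0,0,0,5],[-3.7,0,0,0,5]]' 30
```

```text
clock: 3.97
position: [0.554, 0.0072, 0.0559]
ee_rot: [[0.197, 0.98, 0.002], [0.98, -0.197, 0.004], [0.004, 0.001, -1.0]]
force: [3.5, 8.5, 3.5]
width: 0.012
```

```bash
python3 -m creep '[[-0.1,0,0,0,5],[-0.2,0,0,0,5],[-0.25,0,0,0,5],[-0.3,0,0,0,5],[-0.35,0,0,0,5],[-0.35,0,0,0,5]]' 30
```

```text
clock: 4.47
position: [0.5539, 0.0072, 0.0558]
ee_rot: [[0.199, 0.98, 0.007], [0.98, -0.199, 0.021], [0.022, 0.003, -1.0]]
force: [11.1, 34.9, 0.5]
width: 0.012
```

The carriage stopped hard after about 110 mm: no motion with the pull at 35 N. The tab had started about 69 mm from the mouth rather than 60, so this agrees with 0.120. I relax, open, lift and check in a picture.

```bash
python3 -m creep '[[0.15,0,0,0,5],[0.3,0,0,0,5],[0.3,0,0,0,5],[0.3,0,0,0,40],[0.3,0,0,0,40],[0.3,0,0,0,40],[0.3,0,0,0,40]]' 30;python3 -m creep '[[0,0,-1,0,40],[0,0,-2,0,40],[0,0,-3,0,40],[0,0,-4,0,40],[0,0,-5,0,50],[-3,0,-5,0,50],[-5,0,-5,0,50],[-6.8,0.5,-5,0,50],[-6.8,0.5,-5,0,50],[-6.8,0.5,-5,0,50],[-6.8,0.5,-5,0,50]]'
python3 st.py .548 -.2035 .031
python3 - <<'E'
from h import *
fs=[imaging.grab_frame(n) for n in("top","side")]
cv2.imwrite("pics/top3.png",fs[0]);cv2.imwrite("pics/side3.png",fs[1])
fs=[np.clip((f/255.)**.6*290,0,255).astype('uint8') for f in fs]
cv2.imwrite("pics/p3t.png",cv2.resize(fs[0][140:290,140:340],(800,600),interpolation=2))
cv2.imwrite("pics/p3s.png",cv2.resize(fs[1][130:330,260:400],None,fx=3,fy=3,interpolation=2))
E
```

```text
clock: 5.05
position: [0.5513, 0.0037, 0.0544]
ee_rot: [[0.196, 0.981, -0.003], [0.981, -0.196, -0.001], [-0.001, -0.003, -1.0]]
force: [0.8, -0.5, -0.4]
width: 0.0351
clock: 5.97
position: [0.5257, -0.2058, 0.2049]
ee_rot: [[0.204, 0.979, -0.002], [0.979, -0.204, -0.004], [-0.004, -0.001, -1.0]]
force: [0.4, 0.5, 0.0]
width: 0.05
clock 5.9667
position [0.5257, -0.2058, 0.2049]
ee_rot [[0.2036, 0.9791, -0.0018], [0.9791, -0.2036, -0.0037], [-0.004, -0.001, -1.0]]
force [0.4387, 0.5012, 0.0019]
wrist_torque [0.0341, 0.0042, -0.0094]
width 0.05
joint_pos [-0.5239, 0.1854, 1.5679, -0.0042, 1.388, -1.889]
rows xyz [0.2504 0.7173 5.7939]
```

View pics/p3t.png

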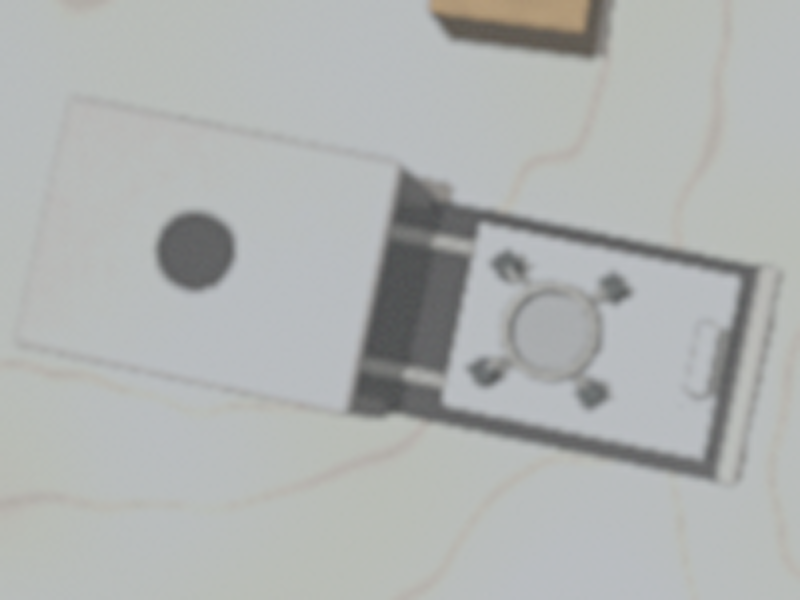

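View pics/p3s.png

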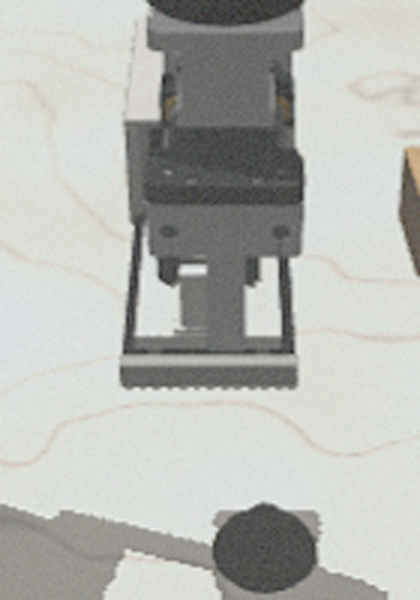

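The top view shows the carriage out: the chamber ring is centred near (278,222), with posts at (267,206), (294,212), (261,232) and (288,238). I measure the seat.

Run:
```python
from h import *
f=lambda p:(p[0]/4+140-.375,p[1]/4+140-.375)
print("ring",plane("top",f((553.5,331.5)),.05))
print("ring L/R/T/B",[plane("top",f(p),.05) for p in((502,331),(605,331),(553,281),(553,383))])
ps=[(512,265),(615,288),(488,372),(594,393)]
print("posts",np.mean([plane("top",f(p),.06) for p in ps],0))
print("tab",plane("top",f((702,358)),.085))
t=cv2.imread("pics/top3.png");g=cv2.cvtColor(t,6).astype('uint8')
a=cv2.resize(g[195:250,250:305],None,fx=8,fy=8,interpolation=2)
c=cv2.HoughCircles(a,cv2.HOUGH_GRADIENT,1,60,param1=60,param2=20,minRadius=70,maxRadius=125)
if c is not None:
  for x,y,r in c[0][:5]: print(x,y,r,plane("top",((x+.5)/8-.5+250,(y+.5)/8-.5+195),.05))
```

```text
ring [0.5695 0.0935 0.05  ]
ring L/R/T/B [array([0.5695, 0.1228, 0.05  ]), array([0.5701, 0.0642, 0.05  ]), array([0.5982, 0.0942, 0.05  ]), array([0.5403, 0.0933, 0.05  ])]
posts [0.5699 0.0931 0.06  ]
tab [0.5531 0.0079 0.085 ]
```

```bash
python3 -m creep '[[0.25,0.7,1,0,45],[0.25,0.7,2,0,45],[0.25,0.7,3,0,45],[0.25,0.7,4,0,45],[0.25,0.7,4.5,0,45],[0.25,0.7,4.5,0,45],[0.25,0.7,4.5,0,45]]' 20
python3 st.py .548 -.2035 .0305|grep -v -e joint -e wrist
python3 - <<'E'
from h import *
fs=[imaging.grab_frame(n) for n in("top","side")]
cv2.imwrite("pics/top4.png",fs[0]);cv2.imwrite("pics/side4.png",fs[1])
fs=[np.clip((f/255.)**.6*290,0,255).astype('uint8') for f in fs]
cv2.imwrite("pics/p4.png",np.hstack([cv2.resize(fs[0][190:280,370:450],(400,450),interpolation=2),cv2.resize(fs[1][250:340,310:390],(400,450),interpolation=2)]))
E
```

```text
clock: 6.65
position: [0.5487, -0.1934, 0.0694]
ee_rot: [[0.194, 0.981, -0.003], [0.981, -0.194, 0.002], [0.001, -0.003, -1.0]]
force: [0.2, -0.0, 0.3]
width: 0.045
clock 6.65
position [0.5487, -0.1934, 0.0694]
ee_rot [[0.1943, 0.9809, -0.0029], [0.9809, -0.1943, 0.0017], [0.0011, -0.0032, -1.0]]
force [0.1654, -0.0498, 0.261]
width 0.045
rows xyz [-0.3354  0.0479  1.295 ]
```

View pics/p4.png

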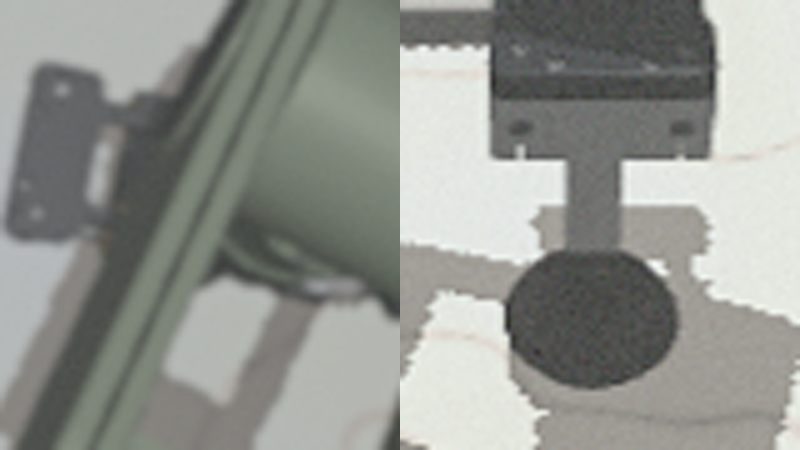

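The side crop shows the tips just behind the knob: the tool is 10 mm too far toward +y, because the earlier move was still settling. I correct, then descend.

```bash
python3 -m creep '[[-0.33,0.05,0,0,45],[-0.33,0.05,0,0,45],[-0.33,0.05,0,0,45]]' 20
python3 st.py .548 -.2035 .0305|grep -e rows -e posi
python3 - <<'E'
from h import *
f=imaging.grab_frame("side");f=np.clip((f/255.)**.6*290,0,255).astype('uint8')
cv2.imwrite("pics/p5.png",cv2.resize(f[250:340,310:390],(480,540),interpolation=2))
E
```

```text
clock: 7.0
position: [0.5501, -0.2066, 0.072]
ee_rot: [[0.197, 0.98, 0.003], [0.98, -0.197, -0.001], [-0.001, 0.003, -1.0]]
force: [-0.4, 0.3, 0.4]
width: 0.0451
position [0.5501, -0.2066, 0.072]
rows xyz [ 0.0884 -0.0928  1.3841]
```

View pics/p5.png

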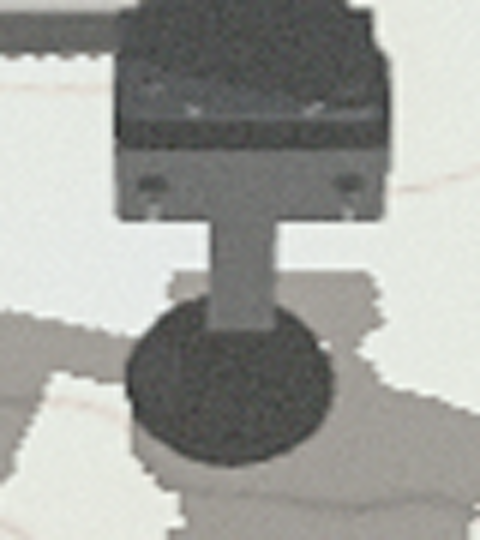

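```bash
python3 -m creep '[[0.05,-0.09,0.3,0,45],[0.05,-0.09,0.6,0,45],[0.05,-0.09,0.9,0,45],[0.05,-0.09,0.9,0,45],[0.05,-0.09,0.9,0,45],[0.05,-0.09,0.9,0,45]]' 20
python3 st.py .548 -.2035 .0305|grep -e rows -e posi -e clock
python3 - <<'E'
from h import *
f=imaging.grab_frame("side");f=np.clip((f/255.)**.6*290,0,255).astype('uint8')
cv2.imwrite("pics/p6.png",cv2.resize(f[250:340,310:390],(480,540),interpolation=2))
E
python3 st.py .548 -.2035 .0305|grep -e rows -e posi -e clock
```

```text
clock: 7.55
position: [0.5466, -0.2032, 0.043]
ee_rot: [[0.196, 0.981, -0.001], [0.981, -0.196, 0.0], [0.0, -0.001, -1.0]]
force: [0.7, 0.5, -0.1]
width: 0.0449
clock 7.55
position [0.5466, -0.2032, 0.043]
rows xyz [-0.0003  0.0468  0.4178]
clock 7.6
position [0.5469, -0.2034, 0.0434]
rows xyz [0.0031 0.0351 0.4314]
```

View pics/p6.png

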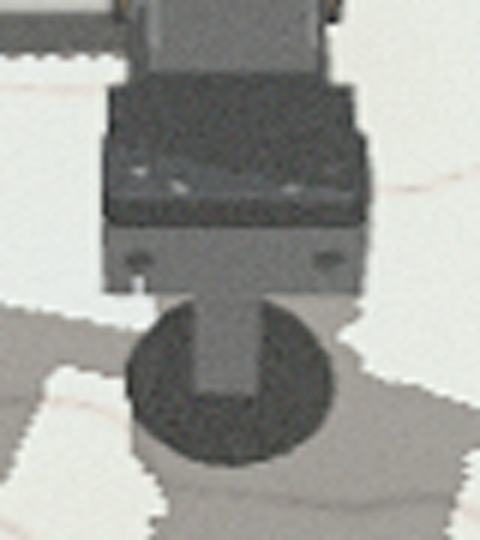

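The finger (column 226) is within 1 mm of the cover's centre (column 229). I lower and grip.

```bash
python3 -m creep '[[0,0.04,0.2,0,45],[0,0.04,0.4,0,45],[0,0.04,0.42,0,45],[0,0.04,0.42,0,45]]' 40; python3 -m creep '[[0,0,0,0,15],[0,0,0,0,15],[0,0,0,0,15],[0,0,0,0,15],[0,0,0,0,15]]' 40
```

```text
clock: 7.93
position: [0.5473, -0.2032, 0.03]
ee_rot: [[0.196, 0.981, -0.001], [0.981, -0.196, 0.001], [0.0, -0.002, -1.0]]
force: [0.1, -0.3, -0.1]
width: 0.0452
clock: 8.35
position: [0.5481, -0.2037, 0.0311]
ee_rot: [[0.196, 0.981, 0.0], [0.981, -0.196, -0.0], [-0.0, 0.001, -1.0]]
force: [-0.6, 0.1, -0.3]
width: 0.0211
```

```bash
python3 -m creep '[[0,0,-0.5,0,15],[0,0,-1.2,0,15],[0,0,-2.2,0,15],[0,0,-3,0,15],[0,3,-3.2,0,15],[0,4,-3.2,0,15],[0,4,-3.2,0,15],[0,4,-3.2,0,15],[0,4,-3.2,0,15]]' 50
python3 - <<'E'
from h import *
from station import status
fs=[imaging.grab_frame(n) for n in("top","side")]
print(status.get_obs()["position"],status.get_obs()["force"])
cv2.imwrite("pics/top7.png",fs[0]);cv2.imwrite("pics/side7.png",fs[1])
fs=[np.clip((f/255.)**.6*290,0,255).astype('uint8') for f in fs]
cv2.imwrite("pics/p7.png",cv2.resize(fs[1][130:310,290:490],(800,600),interpolation=2)[:,:])
E
```

```text
clock: 9.1
position: [0.6663, -0.227, 0.1251]
ee_rot: [[0.195, 0.981, -0.002], [0.981, -0.195, 0.001], [0.0, -0.002, -1.0]]
force: [-0.6, 0.9, -1.6]
width: 0.0211
[ 0.6645 -0.2266  0.1258] [-0.0521  0.0965 -1.6616]
```

View pics/p7.png

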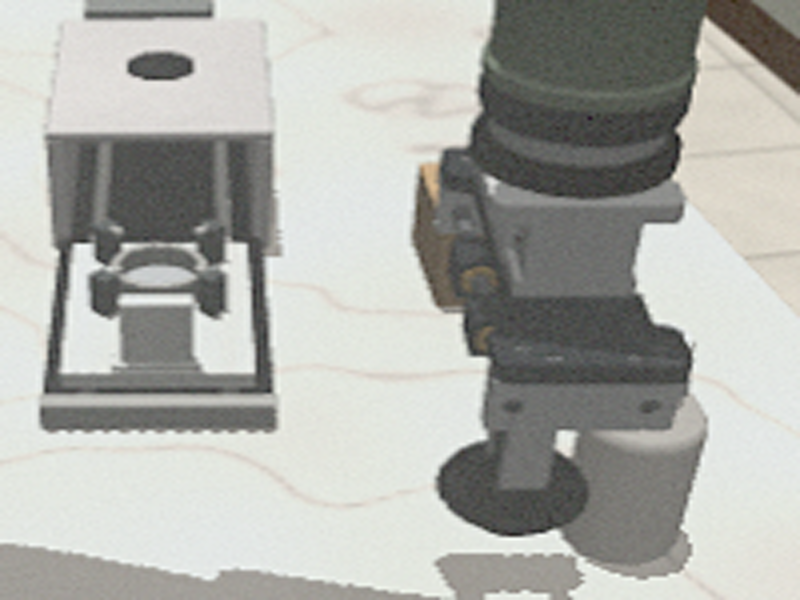

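The cover is held and the chamber is in plain view. The cover is close to the bottle here, so I back off toward -x and zoom in on the seat.

```bash
python3 -m creep '[[0,-1.5,0,0,15],[0,-2.2,0,0,15],[0,-2.2,0,0,15],[0,-2.2,0,0,15]]' 50
python3 - <<'E'
from h import *
s=cv2.imread("pics/side7.png");f=np.clip((s/255.)**.6*290,0,255).astype('uint8')
o=cv2.resize(f[190:240,305:355],(600,600),interpolation=2)
for c in ([.5697,.0935],[.5717,.0954]):
    for r,col in((.023,(0,0,255)),(.0285,(0,160,0))):
        pts=np.array([(proj("side",np.r_[c[0]+r*np.cos(a),c[1]+r*np.sin(a),.05])+.5-[305,190])*12 for a in np.linspace(0,6.28,60)])
        if c[0]>.57: col=(255,col[1],0)
        cv2.polylines(o,[pts.astype(int)],True,col,1)
cv2.imwrite("pics/p8.png",o)
t=cv2.imread("pics/top7.png");f=np.clip((t/255.)**.6*290,0,255).astype('uint8')
o=cv2.resize(f[197:247,252:302],(600,600),interpolation=2)
for c in ([.5697,.0935],[.5717,.0954]):
    for r,col in((.023,(0,0,255)),(.0285,(0,160,0))):
        pts=np.array([(proj("top",np.r_[c[0]+r*np.cos(a),c[1]+r*np.sin(a),.05])+.5-[252,197])*12 for a in np.linspace(0,6.28,60)])
        if c[0]>.57: col=(255,col[1],0)
        cv2.polylines(o,[pts.astype(int)],True,col,1)
cv2.imwrite("pics/p8t.png",o)
E
```

```text
clock: 9.53
position: [0.5986, -0.2135, 0.1269]
ee_rot: [[0.197, 0.98, -0.001], [0.98, -0.197, 0.001], [0.0, -0.001, -1.0]]
force: [0.5, 0.1, -1.1]
width: 0.0212
```

View pics/p8.png

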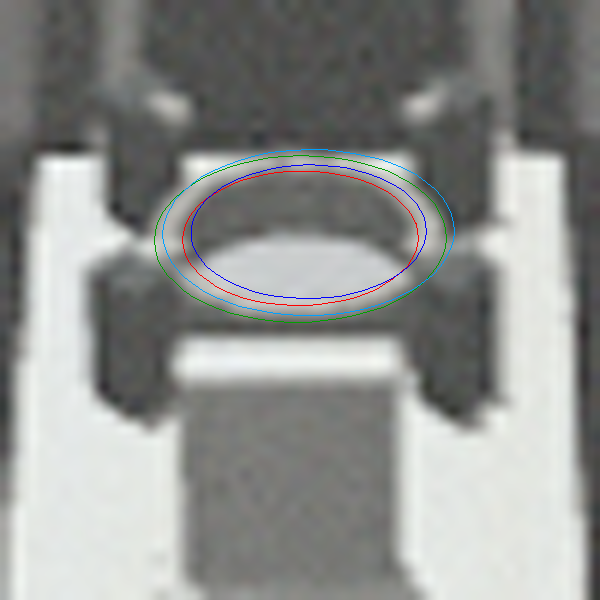

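View pics/p8t.png

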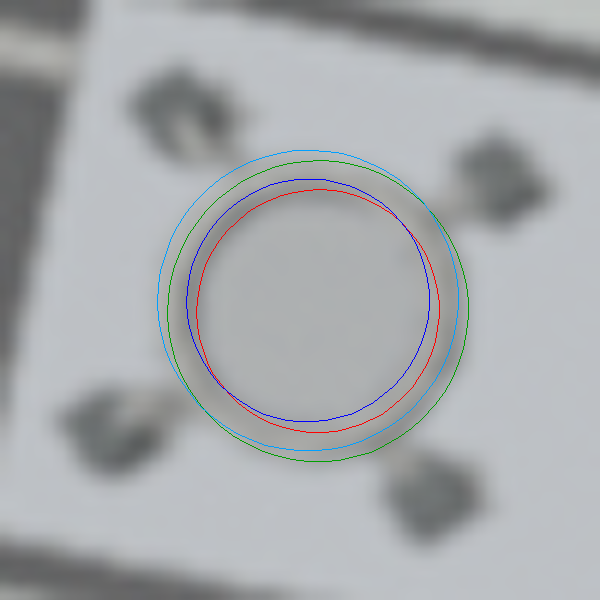

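Both views put the chamber at about (0.570, 0.094): the overlay at (0.5697, 0.0935) fits. I carry the cover over, raised above the tab.

```bash
python3 -m creep '[[0.5,0,-0.4,0,15],[1.5,-0.5,-0.7,0,15],[2.5,-0.8,-0.7,0,15],[3.5,-1.1,-0.7,0,15],[4.5,-1.4,-0.7,0,15],[5.5,-1.7,-0.7,0,15],[6.5,-2,-0.7,0,15],[7.5,-2.3,-0.7,0,15],[8.5,-2.6,-0.7,0,15],[9.4,-2.8,-0.7,0,15],[9.8,-2.9,-0.7,0,15],[9.87,-2.94,-0.7,0,15],[9.87,-2.94,-0.7,0,15],[9.87,-2.94,-0.7,0,15],[9.87,-2.94,-0.7,0,15]]' 50
python3 st.py .5702 .0940 .091|grep -e rows
python3 - <<'E'
from h import *
from station import status
fs=[imaging.grab_frame(n) for n in("top","side")]
cv2.imwrite("pics/side9.png",fs[1])
fs=[np.clip((f/255.)**.6*290,0,255).astype('uint8') for f in fs]
cv2.imwrite("pics/p9.png",cv2.resize(fs[1][150:250,280:380],(600,600),interpolation=2))
E
python3 st.py .5702 .0940 .091|grep -e rows -e posi
```

```text
clock: 10.78
position: [0.5729, 0.0921, 0.1481]
ee_rot: [[0.198, 0.98, 0.0], [0.98, -0.198, -0.001], [-0.0, 0.001, -1.0]]
force: [0.2, -0.4, -1.8]
width: 0.0212
rows xyz [ 0.0436 -0.1025  1.9034]
position [0.5727, 0.0921, 0.1479]
rows xyz [ 0.0463 -0.096   1.8961]
```

View pics/p9.png

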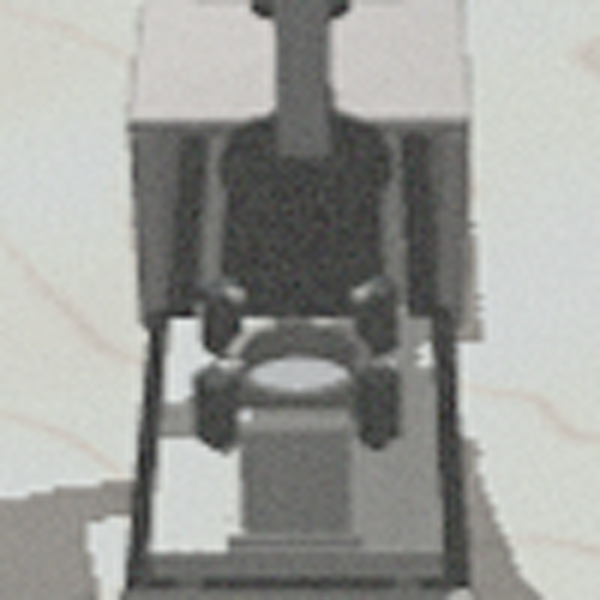

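```bash
python3 -m creep '[[0.05,-0.1,0.4,0,15],[0.05,-0.1,0.9,0,15],[0.05,-0.1,1.4,0,15],[0.05,-0.1,1.6,0,15],[0.05,-0.1,1.6,0,15],[0.05,-0.1,1.6,0,15],[0.05,-0.1,1.6,0,15]]' 50
python3 st.py .5702 .0940 .081|grep -e rows
python3 - <<'E'
from h import *
fs=[imaging.grab_frame(n) for n in("top","side")]
cv2.imwrite("pics/side10.png",fs[1])
fs=[np.clip((f/255.)**.6*290,0,255).astype('uint8') for f in fs]
cv2.imwrite("pics/p10.png",cv2.resize(fs[1][170:240,295:365],(700,600),interpolation=2))
E
python3 st.py .5702 .0940 .081|grep -e rows -e posi
```

```text
clock: 11.47
position: [0.5705, 0.0954, 0.1005]
ee_rot: [[0.196, 0.981, 0.001], [0.981, -0.196, 0.0], [0.0, 0.001, -1.0]]
force: [-0.1, 0.6, -0.5]
width: 0.0207
rows xyz [-0.0476 -0.0003  0.65  ]
position [0.5707, 0.0955, 0.1009]
rows xyz [-0.0532 -0.0088  0.664 ]
```

View pics/p10.png

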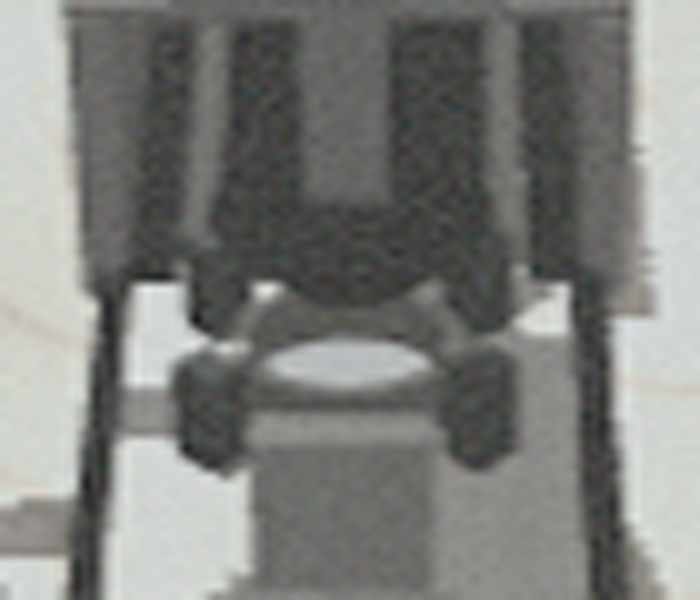

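The cover (column about 349) lines up with the ring (about 347). I lower the spigot a few mm into the bore and check for side forces.

```bash
python3 -m creep '[[-0.04,0,0.25,0,15],[-0.04,0,0.5,0,15],[-0.04,0,0.7,0,15],[-0.04,0,0.8,0,15],[-0.04,0,0.8,0,15],[-0.04,0,0.8,0,15]]' 50
python3 st.py .5702 .0940 .069|grep -e rows -e force -e torq; python3 -m creep '[[0,0,0,0,15]]'
```

```text
clock: 12.07
position: [0.5695, 0.0949, 0.0755]
ee_rot: [[0.196, 0.981, -0.0], [0.981, -0.196, 0.001], [0.001, -0.0, -1.0]]
force: [-0.2, 1.5, -0.0]
width: 0.0211
force [-0.2112, 1.5255, -0.0324]
wrist_torque [0.3863, -0.0842, 0.0373]
rows xyz [-0.0241  0.0274  0.2164]
clock: 12.15
position: [0.5695, 0.0949, 0.0755]
ee_rot: [[0.196, 0.981, -0.0], [0.981, -0.196, 0.001], [0.001, -0.0, -1.0]]
force: [0.9, 1.9, -1.3]
width: 0.0209
```

```bash
python3 -m creep '[[0.03,0,0.1,0,15],[0.03,0,0.2,0,15],[0.03,0,0.25,0,15],[0.03,0,0.25,0,15]]' 60
python3 -m creep '[[0,0,0,0,15]]'; python3 st.py .5702 .0940 .069|grep -e force -e torq
```

```text
clock: 12.48
position: [0.569, 0.0954, 0.0675]
ee_rot: [[0.196, 0.981, -0.001], [0.981, -0.196, 0.0], [0.0, -0.001, -1.0]]
force: [0.7, 0.9, -4.3]
width: 0.0209
clock: 12.57
position: [0.5686, 0.0955, 0.0671]
ee_rot: [[0.196, 0.981, -0.002], [0.981, -0.196, 0.0], [-0.0, -0.002, -1.0]]
force: [-0.1, 1.4, -3.9]
width: 0.0206
force [-0.1419, 1.417, -3.9487]
wrist_torque [0.3727, -0.0686, -0.0834]
```

The cover looks snapped: height is near home, and the tool is now being drawn down (Fz about -4 N). I press slowly and watch Fz.

```bash
python3 -m creep '[[0,0,0.05,0,15],[0,0,0.05,0,15]]' 60;python3 -m creep '[[0,0,0.05,0,15],[0,0,0.05,0,15]]' 60;python3 -m creep '[[0,0,0.05,0,15],[0,0,0.05,0,15]]' 60
python3 - <<'E'
from h import *
fs=[np.clip((imaging.grab_frame(n)/255.)**.6*290,0,255).astype('uint8') for n in("top","side")]
cv2.imwrite("pics/p11.png",cv2.resize(fs[1][170:240,295:365],(700,600),interpolation=2))
E
```

```text
clock: 12.73
position: [0.5692, 0.0953, 0.0666]
ee_rot: [[0.196, 0.981, -0.001], [0.981, -0.196, 0.0], [-0.0, -0.001, -1.0]]
force: [-1.1, 1.2, 0.8]
width: 0.0208
clock: 12.9
position: [0.5695, 0.0952, 0.0657]
ee_rot: [[0.196, 0.981, -0.001], [0.981, -0.196, -0.0], [-0.0, -0.001, -1.0]]
force: [-2.7, -0.5, 3.8]
width: 0.0208
clock: 13.07
position: [0.5696, 0.0952, 0.0647]
ee_rot: [[0.196, 0.981, -0.0], [0.981, -0.196, -0.0], [-0.0, -0.0, -1.0]]
force: [-4.7, -0.4, 8.0]
width: 0.0207
```

View pics/p11.png

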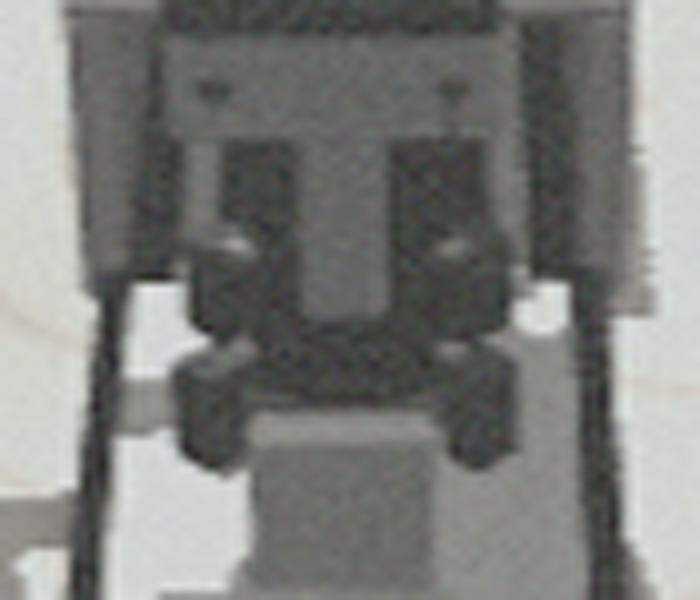

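Fz is rising at about the seat's spring rate (4 N per mm, tool height within 0.5 mm of home at zero force). The cover sits level between the four posts in the side crop. I relieve the side force and press a bit more.

```bash
python3 -m creep '[[0,-0.03,0.02,0,15],[0,-0.05,0.03,0,15],[0,-0.05,0.04,0,15],[0,-0.05,0.04,0,15]]' 60;python3 -m creep '[[0,0,0,0,15],[0,0,0,0,15],[0,0,0,0,15]]' 60
```

```text
clock: 13.5
position: [0.5696, 0.0952, 0.0646]
ee_rot: [[0.196, 0.981, 0.003], [0.981, -0.196, -0.001], [-0.0, 0.003, -1.0]]
force: [-3.3, -0.2, 9.5]
width: 0.0208
clock: 13.75
position: [0.5696, 0.0952, 0.0646]
ee_rot: [[0.196, 0.981, 0.003], [0.981, -0.196, -0.001], [-0.0, 0.003, -1.0]]
force: [-2.6, -0.1, 8.6]
width: 0.0208
```

```bash
python3 -m creep '[[0,0,0.02,0,15],[0,0,0.02,0,15],[0,0,0.02,0,15]]' 60;python3 -m creep '[[0,-0.02,0.02,0,15],[0,-0.02,0.02,0,15],[0,-0.02,0.02,0,15],[0,-0.02,0.02,0,15]]' 60;python3 -m creep '[[0,0,0,0,15],[0,0,0,0,15]]' 60
python3 - <<'E'
from h import *
fs=[np.clip((imaging.grab_frame(n)/255.)**.6*290,0,255).astype('uint8') for n in("top","side")]
cv2.imwrite("pics/p12.png",cv2.resize(fs[1][110:350,280:480],(600,600*240//200*1),interpolation=2)[:600])
E
```

```text
clock: 14.0
position: [0.5696, 0.0952, 0.0642]
ee_rot: [[0.196, 0.981, 0.003], [0.981, -0.196, -0.001], [-0.0, 0.003, -1.0]]
force: [-3.3, 0.2, 9.2]
width: 0.021
clock: 14.33
position: [0.5696, 0.0952, 0.064]
ee_rot: [[0.196, 0.981, 0.004], [0.981, -0.196, -0.001], [0.0, 0.004, -1.0]]
force: [-3.9, 0.2, 11.3]
width: 0.0209
clock: 14.5
position: [0.5696, 0.0952, 0.064]
ee_rot: [[0.196, 0.981, 0.004], [0.981, -0.196, -0.001], [0.0, 0.004, -1.0]]
force: [-2.6, 0.1, 9.8]
width: 0.0209
```

View pics/p12.png

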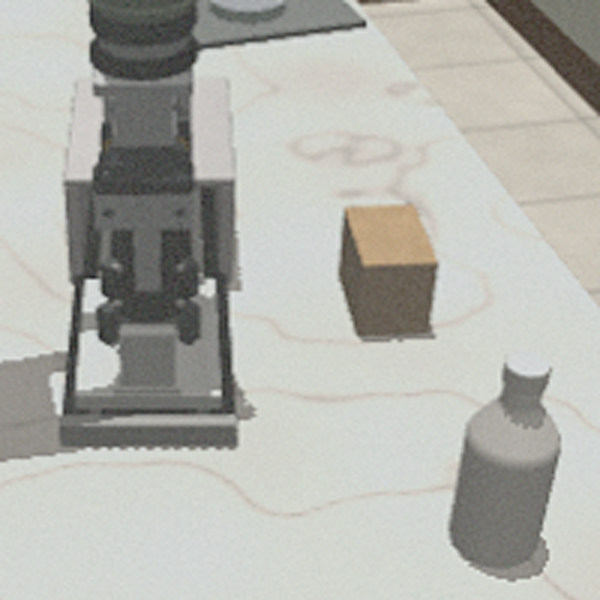

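The carriage is still fully out, the cover is seated, and the bottle and carton stand where they were. Fz is steady at about 10 N, so I hand in.

Run:
```python
from station import order,status
print(order.hand_in()); o=status.get_obs(); print(o["clock"],o["force"])
```

```text
the job is handed in; nothing more can be done
None
the job is handed in; nothing more can be done
```

I pulled the carriage out by its tab, picked up the cover by its knob, snapped it into the chamber, and handed in at 14.6 s while still pressing down. Hand-in gave no verdict.

- **Carriage:** it stopped hard after about 110 mm, not 120 mm. In the pictures the tab had started about 9 mm out, so this matches 0.120. It held against 35 N, and the pictures show it stayed there.
- **Snap:** I did not see the 7–15 N peak, because it passed between readings. I infer the snap from the tool being drawn down (Fz about -4 N). The tool height also matched home (within about 0.5 mm), and the force then rose at roughly the chamber's spring rate. I did not try lifting the cover.
- **Final push:** the last readings were 9.2, 11.3 and 9.8 N downward. A side force of about 3 N remained, which I did not fully relieve.
- **Other objects:** the cover passed close to the bottle once after the lift, but the side force stayed small and the last picture shows the bottle and carton standing. The dish was not in the cropped last picture; the arm never worked near it.

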